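# Turn the cheese case one notch colder and confirm

## Robot

A 6-joint arm with a two-finger parallel gripper is mounted at the origin on the work surface. World frame = base frame: x ahead of the robot, y to its left, z up, the work surface at z = 0. Lengths are in m, angles in rad, forces in N, time in s.
With the tool pointing down it reaches from about 0.325 to 1 m from the base axis. Payload 5.1 kg.
Tool frame: the origin (TCP) lies on the centre line of the jaws, within the pads' length; the fingertips stand 14 mm ahead of it and the grasp point (between the pads) lies 5 mm behind it; x points along the fingers, y is the direction in which the jaws open and shut, and the axes are right-handed (so a half turn about x gives the same grasp; the last joint's range is limited). The gripper opens to 85 mm and grips with 20 to 120 N. Pads are 22 mm wide; open, the fingers measure 114 mm over their backs; the gripper's body (76 mm by 85 mm) begins 54 mm behind the grasp point. The pads swing forward as they close: fully open they stand 13 mm farther back than shut.
Start: joints at [1.102, 0.124, 1.65, -0, 1.367, -0.083], TCP at [0.245, 0.602, 0.245] pointing down, gripper open.
Joint ranges: [-2.61, 2.61], [-1.02, 2.33], [0.03, 2.71], [-1.35, 4.49], [0.32, 2.68], [-2.91, 2.91]. Speed limits (rad/s): [2.57, 2.57, 3.14, 3.14, 3.14, 3.14].

## Interface

Orientations are given as a rotation vector (axis times angle).
In Python, from workcell import r, eyes, job gives the robot as it stands. The module is installed in compiled form; this text tells all that it offers.
- The arm moves only by the tool arm_command, never from a script. Its argument "motion" is a list of rows, each a list of 2 entries, a list of its own where there are three numbers: the shift along the tool's x, y, z each as a share of 0.06 m, from -1 to 1, then the turn, a rotation vector about the tool's x, y, z each as a share of 90 degrees, from -1 to 1. A call has 1 to 8 rows; each row shifts and turns the pose as measured when the row begins, along the tool's axes as they then stand; what a row does not reach is not made up. A row lasts 1/8 s, in which the tool goes at most 62.5 mm and 10.7 degrees, less where a joint would pass 70% of its speed; a pose out of reach is approached as far as the arm can. A call with a number of a shift or a turn outside -1 to 1 is refused whole. A call with a gripper value outside its range is refused whole. "fingers" is the closure, from 0 (fully open) to 1 (shut), set as the call begins (left out, the last holds). The fingers move at their own pace and stop on an object; "newtons" is the grip in N (left out, the last holds). Time passes only in rows, so rows that do not move let the fingers close. It gives the time, the measured TCP pose, the force and the opening at its end, in the units of the state.
- r.read_state(): the state, without advancing time (a new reading comes with each control period).
- eyes.snapshot(name): name is "side" or "top"; returns a dict with "pixels" (420x560x3 uint8, red, green, blue), "fx", "fy", "cx", "cy" (pixels), "D" ([k1, k2, p1, p2, k3] as OpenCV has them; the pictures are not rectified), "extrinsics" (4x4, takes a point from camera to world coordinates). Camera axes: x right, y down, z forward; pixel columns grow to the right and rows downward; lengths in m; the calibration is good to about 2 mm. A picture is of the moment at which its call begins. There is no depth.
- job.close_job(): hands the job in, once; it reports no verdict.
The state is a dict: "clock": time; "joints": joint angles; "joint_vel": joint speeds; "joint_efforts": joint torques, N m; "ee_pos": TCP position; "eef_rot": TCP orientation; "force": force on the tool from outside, world axes, zero at the start; "torque": the same for the moment, N m; "grip_width": finger opening in m.
Only numpy, scipy, OpenCV 4.12 (cv2) and the standard library are available. Lean on these libraries where they do the work, as an engineer would, in place of code of your own. Each camera call takes 0.05 s, during which the arm holds its last target. There are 200 camera calls.

## Task

On the grey case controller, turn the wide knurled dial exactly one notch clockwise (seen from above), dragging it round with a fingertip until it clicks; then press the round set button beside it all the way down and let it come back up. Nothing is to be gripped or lifted: do not pull the dial up, and leave the lamp dimmer's small knob and the groceries as they are. Finish clear of everything.

Things in the scene. Friction and masses are not known exactly. Their poses are not given: they have to be found in the camera images.
- dial_top (a point): Centre of the dial's flat top face, 76 mm above the table, on its upright axis. The dial is a black knurled disc 96 mm across, 14 mm high, with a ribbed top face and a flat metal disc, 34 mm across, in the middle. A fingertip pressed on the top face off the centre turns it by friction (coefficient about 0.9). Axes turn with the dial; z up.
- pointer (a point): A point on the white radial line on the dial's top face, 40 mm from the dial's axis, at the height of the face. The line points to one of three flat black dots on the panel, which lie 0.70 rad apart around the dial, and grow in diameter clockwise (5, 7.4 and 10 mm).
- dial (a joint): Dial angle in rad, growing clockwise seen from above. Notches at 0 (smallest dot), 0.70 (middle dot), 1.40 (largest dot), stops just beyond. It starts in the first or second notch. Let go, it snaps to the nearest notch from within 0.35 rad and rests within 0.05 of it. Turning it over the crest between notches takes up to about 0.05 N m.
- dial_press (a joint): How far the dial is pushed down, in m: 0 at rest, 0.005 at its lower stop. It rides on a spring of 1.5 N per mm (about 6 N at 4 mm) and turns at any depth. Negative values mean that it is being pulled up off its spindle.
- setkey_top (a point): Centre of the top of the set button, 78 mm above the table when up: a round grey push button 26 mm across in a black housing on the same box, on the other half from the dial, 115 mm from it centre to centre. Moves down with the button.
- setkey (a joint): Travel of the set button in m: 0 up, 0.006 fully down; a spring of about 5 N at full travel lifts it again.
- unit: The case controller, fixed to the table: a grey box 150 mm (x) by 220 mm (y) with a flat aluminium top 56 mm above the table. Origin: centre of its underside. x and y along its sides, z up; the dial's axis is at y = +45 mm, the set button's at y = -70 mm.
- dimmer: Lamp dimmer, a smaller fixed grey box 120 x 130 x 46 mm, with a small black bar knob in the middle of its top. Not part of the job. Origin: centre of its underside.
- lamp_mark (a point): One end of the grip bar of the lamp dimmer's knob, 18 mm from the knob's axis and 82 mm above the table. Must stay where it is.
- lamp_knob (a joint): Angle of the lamp dimmer's small bar knob in rad (knob 40 mm across, 38 mm high, top about 90 mm above the table). Must stay as it is.
- milk: Loose white milk bottle, 68 mm across, 190 mm high, standing. Origin: centre of its underside. A bystander.
- jar: Loose glass jar, 72 mm across, 85 mm high, standing. Origin: centre of its underside. A bystander.
- cheese: Loose small round foil-wrapped cheese, 50 mm across, 28 mm high, lying flat on the table. Origin: centre of its underside. A bystander.

How it is judged:
On the way, in this order (a step that is already met when the one before it is completed fails the run):
1. the dial has clicked into the next notch clockwise ((value of joint dial between 0.58 and 0.82 rad or value of joint dial between 1.28 and 1.52 rad) and distance of pointer from where it was at the start of the episode between 0.0205 and 0.034 m), for 0.3 s.
2. the set button is pressed down (value of joint setkey above 0.0045 m), for 0.05 s.
At the end, for the whole second after the job is handed in: Dial at rest within 0.12 rad of the notch one step clockwise of its start and not pressed down (within 1 mm); set button pressed after that (4.5 of its 6 mm) and up again (within 1.5 mm); the end of the dimmer knob within 4 mm, groceries upright and within 20 mm of their places (all of step 1 and value of joint setkey below 0.0015 m and value of joint dial_press below 0.001 m and velocity of joint dial between -0.05 and 0.05 rad/s and distance of lamp_mark from where it was at the start of the episode below 0.004 m and distance of each of milk, jar, cheese from where it was at the start of the episode below 0.02 m and angle between each of milk, jar, cheese's own z axis and vertical below 0.2 rad); the robot touches nothing.
It fails at once if the dial is lifted (pulled up by more than 2 mm) (value of joint dial_press below -0.002 m).
It fails at once if a grocery is lifted, pushed more than 20 mm or tipped (not (distance of each of milk, jar, cheese from where it was at the start of the episode below 0.02 m and angle between each of milk, jar, cheese's own z axis and vertical below 0.2 rad)).
It fails at once if the lamp dimmer's knob is turned (its end moved more than 4 mm) (distance of lamp_mark from where it was at the start of the episode above 0.004 m).
It also fails if it takes over 42 s, if anything falls off the work surface, if the arm or the gripper's body presses on something with over 40 N, if the wrist force passes 120 N, or if a joint passes its speed limit or range.

## Working session

There is one attempt and no reset: what is moved stays moved. The work goes in short steps, Python scripts to look and compute and a tool call to move; the robot and the scene stay as the last step left them, time stands still between calls to the robot, and variables do not carry over. Pictures are saved under pics/ and viewed, about 8 in all and at most 12, crops included, and the job is handed in when it is done.

Besides the shell and the picture viewer there is one more tool, called after "Emit:" by a JSON object that holds its "fn" and its "kwargs", one argument or row to a line. arm_command: Moves the arm, as the interface text tells. Its arguments: {"type":"object","properties":{"motion":{"type":"array"},"fingers":{"type":"number"},"newtons":{"type":"number"}},"required":["motion"]}

```bash
mkdir -p pics; cat > h.py <<'E'
import cv2, numpy as np
from workcell import r, eyes, job
def snap(n,f):
    s=eyes.snapshot(n); cv2.imwrite('pics/'+f,s['pixels'][:,:,::-1]); 
    np.savez('pics/'+f+'.npz',**{k:np.array(v) for k,v in s.items()}); return s
def K(s): return np.array([[s['fx'],0,s['cx']],[0,s['fy'],s['cy']],[0,0,1.]])
def plane(s,uv,z):
    p=cv2.undistortPoints(np.array(uv,float).reshape(-1,1,2),K(s),np.array(s['D'],float)).reshape(-1,2)
    T=np.array(s['extrinsics']); d=np.c_[p,np.ones(len(p))]@T[:3,:3].T; o=T[:3,3]
    return o+d*((z-o[2])/d[:,2])[:,None]
def proj(s,P):
    T=np.linalg.inv(np.array(s['extrinsics'])); 
    return cv2.projectPoints(np.array(P,float).reshape(-1,3),cv2.Rodrigues(T[:3,:3])[0],T[:3,3],K(s),np.array(s['D'],float))[0].reshape(-1,2)
E
python3 - <<'E'
from h import *
a=snap('top','t0.png');b=snap('side','s0.png')
for s in(a,b):print(np.round(s['extrinsics'],3).tolist(),s['fx'])
print(r.read_state())
E
```

```text
[[0.005, -0.998, 0.057, 0.565], [-1.0, -0.005, 0.012, -0.012], [-0.012, -0.057, -0.998, 1.109], [0.0, 0.0, 0.0, 1.0]] 497.5139593730277
[[0.999, -0.038, 0.023, 0.583], [-0.04, -0.551, 0.834, -0.889], [-0.019, -0.834, -0.552, 0.659], [0.0, 0.0, 0.0, 1.0]] 516.5982491793407
{'clock': 0.1, 'joints': array([ 1.10240981e+00,  1.24456272e-01,  1.65152214e+00,  7.30348397e-06,
        1.36750977e+00, -8.26459900e-02]), 'joint_vel': array([-0.00081115, -0.00237022, -0.0043184 ,  0.00124319,  0.00056491,
        0.00171265]), 'joint_efforts': array([ 2.85565684e-04, -4.24932611e+01, -3.66652036e+01, -1.12391172e-04,
        3.97663462e-03, -9.08582564e-06]), 'ee_pos': array([0.24437659, 0.60175055, 0.24417436]), 'eef_rot': array([ 0.30120425,  1.55005287, -0.30408118]), 'force': array([0.19732032, 0.23742302, 0.42341084]), 'torque': array([-0.03443199, -0.03041132, -0.00782756]), 'grip_width': 0.08554538995397082}
```

View pics/t0.png

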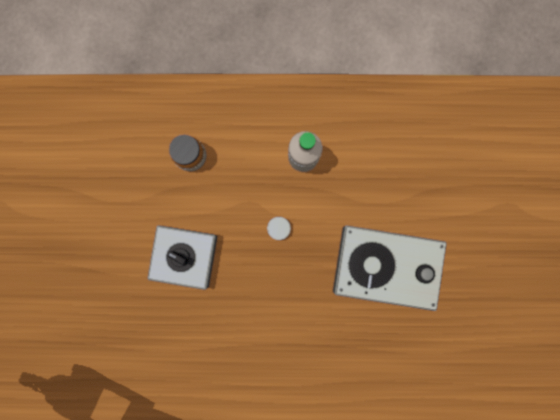

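View pics/s0.png

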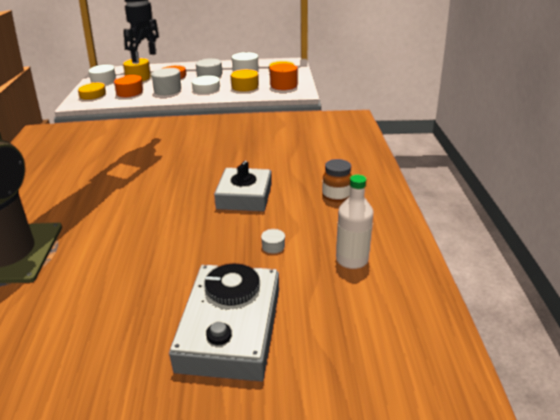

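The top view shows the dial at about (372,265), its pointer at (370,283) pointing to the robot side, and the set button at (426,273). The milk is at (305,150), the cheese at (279,229) and the dimmer at (181,257). Next I'll measure these and look closely at the dots.

```bash
python3 - <<'E'
from h import *
s=dict(np.load('pics/t0.png.npz'))
im=s['pixels'][:,:,::-1]; g=cv2.cvtColor(im,cv2.COLOR_BGR2GRAY)
cv2.imwrite('pics/t0c.png',cv2.resize(im[215:320,325:455],None,fx=6,fy=5.7,interpolation=cv2.INTER_CUBIC)[:600,:800])
m=np.zeros_like(g);m[222:312,330:450]=(g[222:312,330:450]<75)*255
n,l,st,c=cv2.connectedComponentsWithStats(m)
for i in range(1,n):
    if st[i,4]>2: print(st[i],c[i].round(1))
w=np.zeros_like(g);w[235:295,345:400]=(g[235:295,345:400]>120)*255
n,l,st,c=cv2.connectedComponentsWithStats(w)
cs,_=cv2.findContours(m,cv2.RETR_EXTERNAL,cv2.CHAIN_APPROX_NONE)
for q in cs:
    if cv2.contourArea(q)>150:
        e=cv2.fitEllipse(cv2.convexHull(q)); print('ell',e, plane(s,e[0],.076))
print('head', plane(s,[[370,287],[372.3,265.2],[426.5,273.5]],.077))
print('dots',plane(s,[[385,289],[366,292],[349.5,283]],.056))
E
```

```text
[342 228   2   5   5] [342.8 230. ]
[342 234   1   3   3] [342. 235.]
[341 239   1   4   4] [341.  240.5]
[ 349  243   46   45 1251] [371.6 264.1]
[339 244   2  12  13] [339.5 249.5]
[333 257   6  34  35] [335.8 273.7]
[416 265  18  18 137] [422.9 273.1]
[349 282   2   2   3] [349.3 282.7]
ell ((371.5419616699219, 264.7920227050781), (44.49534606933594, 44.941497802734375), 109.00642395019531) [[ 0.51863775 -0.19713709  0.076     ]]
head [[ 0.47304382 -0.19361322  0.077     ]
 [ 0.51785021 -0.19852098  0.077     ]
 [ 0.50120596 -0.3105857   0.077     ]]
dots [[ 0.46710994 -0.22887476  0.056     ]
 [ 0.46067003 -0.18887116  0.056     ]
 [ 0.47933955 -0.15420297  0.056     ]]
```

View pics/t0c.png

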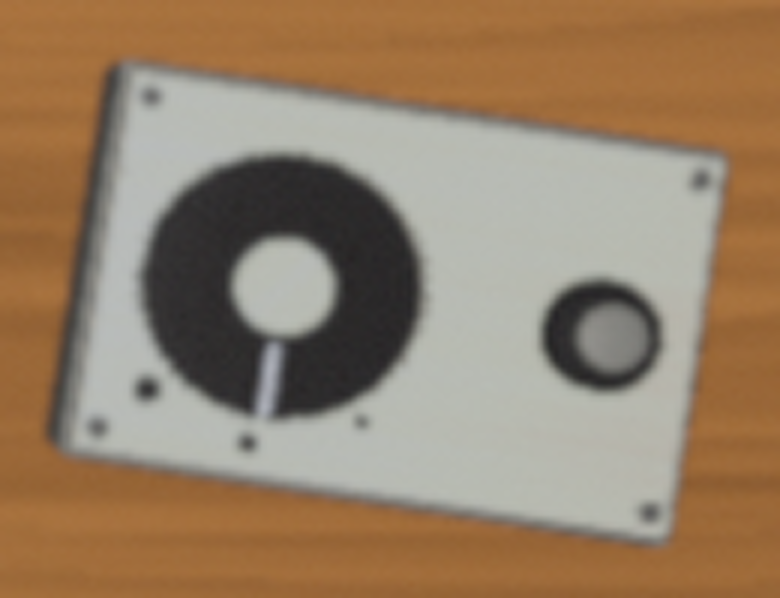

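The crop shows the pointer at (266,415) aimed at the middle dot (247,442). The smallest dot is at (361,422) and the largest at (147,389). So the dial has to go from 0.70 to 1.40, which takes the pointer towards image left. The dial centre is at about (0.5185, -0.197) and the button at about (0.500, -0.311). I'll shut the fingers and turn the tool about the vertical first.

Emit:
{"fn": "arm_command", "kwargs": {
  "motion": [
    [[0, 0, 0], [0.116, 0, 0]],
    [[0, 0, 0], [0.116, 0, 0]],
    [[0, 0, 0], [0.116, 0, 0]],
    [[0, 0, 0], [0.116, 0, 0]],
    [[0, 0, 0], [0.116, 0, 0]],
    [[0, 0, 0], [0.116, 0, 0]],
    [[0, 0, 0], [0.116, 0, 0]],
    [[0, 0, 0], [0.116, 0, 0]]
  ],
  "fingers": 1,
  "newtons": 20
}}

```text
clock: 1.1
ee_pos: [0.2431, 0.5991, 0.2378]
eef_rot: [1.427, 1.037, -1.446]
force: [0.7, 0.3, 0.0]
grip_width: -0.0004
```

```bash
cat >> h.py <<'E'
from scipy.spatial.transform import Rotation as Ro
C=np.array([.5185,-.1973]);B=np.array([.500,-.311])
def to(P):
    s=r.read_state();R=Ro.from_rotvec(s['eef_rot']).as_matrix();p=s['ee_pos']
    print('t',s['clock'],'p',p.round(4),'F',s['force'].round(2),'q',s['joints'].round(2),'w',s['grip_width'])
    print('R',R.round(3).tolist(),'shares',(R.T@(np.array(P)-p)/.06).round(3))
E
python3 -c "
from h import *
to([.505,-.16,.2])"
```

```text
t 1.1 p [0.2431 0.5991 0.2378] F [0.74 0.27 0.  ] q [ 1.1   0.13  1.66 -0.    1.37  1.42] w -0.0003709010833369599
R [[-0.006, 0.951, -0.31], [-0.011, -0.31, -0.951], [-1.0, -0.002, 0.012]] shares [ 0.744  8.077 10.665]
```

Emit:
{"fn": "arm_command", "kwargs": {
  "motion": [
    [[0, 0.5, 0.66], [0, 0, 0]],
    [[0, 0.5, 0.66], [0, 0, 0]],
    [[0, 0.5, 0.66], [0, 0, 0]],
    [[0, 0.5, 0.66], [0, 0, 0]],
    [[0, 0.5, 0.66], [0, 0, 0]],
    [[0, 0.5, 0.66], [0, 0, 0]],
    [[0, 0.5, 0.66], [0, 0, 0]],
    [[0, 0.5, 0.66], [0, 0, 0]]
  ]
}}

```text
clock: 2.1
ee_pos: [0.3736, 0.2135, 0.237]
eef_rot: [1.417, 1.038, -1.446]
force: [0.2, 0.4, -0.2]
grip_width: -0.0005
```

```bash
python3 -c "
from h import *
to([.505,-.16,.2])"
```

```text
t 2.1 p [0.3736 0.2135 0.237 ] F [ 0.23  0.4  -0.16] q [ 0.4  -0.38  2.12 -0.01  1.42  0.71] w -0.0004507528272073073
R [[-0.009, 0.952, -0.305], [-0.016, -0.305, -0.952], [-1.0, -0.003, 0.018]] shares [0.7   3.985 5.25 ]
```

Emit:
{"fn": "arm_command", "kwargs": {
  "motion": [
    [[0, 0.5, 0.66], [0, 0, 0]],
    [[0, 0.5, 0.66], [0, 0, 0]],
    [[0, 0.5, 0.66], [0, 0, 0]],
    [[0, 0.5, 0.66], [0, 0, 0]],
    [[0, 0.5, 0.66], [0, 0, 0]],
    [[0, 0.5, 0.66], [0, 0, 0]],
    [[0, 0.5, 0.66], [0, 0, 0]],
    [[0, 0.5, 0.66], [0, 0, 0]]
  ]
}}

```text
clock: 3.1
ee_pos: [0.5057, -0.1745, 0.2392]
eef_rot: [1.418, 1.039, -1.448]
force: [-0.3, 1.3, 0.8]
grip_width: 0.0001
```

```bash
python3 -c "
from h import *
to([.5075,-.1665,.13])"
```

```text
t 3.1 p [ 0.5057 -0.1745  0.2392] F [-0.29  1.28  0.84] q [-0.42 -0.13  1.91 -0.02  1.36 -0.11] w 0.00012499111760268778
R [[-0.01, 0.952, -0.306], [-0.015, -0.306, -0.952], [-1.0, -0.005, 0.017]] shares [ 1.818 -0.004 -0.166]
```

Emit:
{"fn": "arm_command", "kwargs": {
  "motion": [
    [[0.5, 0, -0.16], [0, 0, 0]],
    [[0.5, 0, 0], [0, 0, 0]],
    [[0.5, 0, 0], [0, 0, 0]],
    [[0.2, 0, 0], [0, 0, 0]],
    [[0, 0, 0], [0, 0, 0]]
  ]
}}

```text
clock: 3.72
ee_pos: [0.5078, -0.1708, 0.1333]
eef_rot: [1.422, 1.037, -1.453]
force: [0.5, -0.4, 0.2]
grip_width: 0.0002
```

```bash
python3 -c "
from h import *
to([.5075,-.1665,.11])
snap('side','s1.png')
im=cv2.imread('pics/s1.png');cv2.imwrite('pics/s1c.png',cv2.resize(im[180:385,130:360],None,fx=2.8,fy=2.8,interpolation=cv2.INTER_CUBIC))"
```

```text
t 3.725 p [ 0.5078 -0.1708  0.1333] F [ 0.5  -0.41  0.19] q [-0.42 -0.03  2.   -0.02  1.17 -0.09] w 0.0002467237682996537
R [[-0.011, 0.95, -0.312], [-0.014, -0.312, -0.95], [-1.0, -0.006, 0.017]] shares [ 0.387 -0.024 -0.073]
```

View pics/s1c.png

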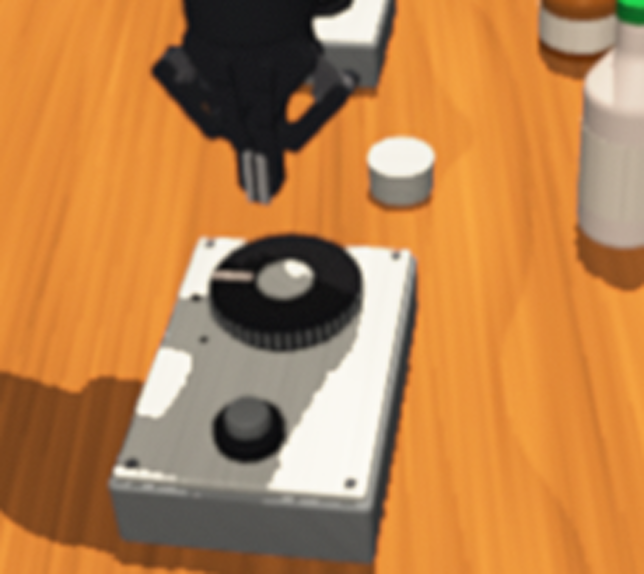

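The crop shows the shut fingertip at (260,203), which is (222.9, 252.5) in the full frame, hanging over the far side of the dial. I'll get its height from that pixel.

```bash
python3 -c "
from h import *
s=dict(np.load('pics/s1.png.npz'))
for z in(.105,.112,.119):print(z,proj(s,[.5077,-.171,z]),proj(s,[.5077,-.182,z]))"
```

```text
0.105 [[224.05426002 255.94126219]] [[223.77278794 259.831145  ]]
0.112 [[223.73928331 252.77095479]] [[223.45244112 256.6470922 ]]
0.119 [[223.42227292 249.57186231]] [[223.12998552 253.43367086]]
```

Emit:
{"fn": "arm_command", "kwargs": {
  "motion": [
    [[0.18, 0, -0.08], [0, 0, 0]],
    [[0.12, 0, 0], [0, 0, 0]],
    [[0, 0, 0], [0, 0, 0]]
  ]
}}

```text
clock: 4.15
ee_pos: [0.5113, -0.1667, 0.1177]
eef_rot: [1.423, 1.031, -1.449]
force: [0.1, 0.3, 0.5]
grip_width: 0.0003
```

Emit:
{"fn": "arm_command", "kwargs": {
  "motion": [
    [[0.15, -0.06, 0.02], [0, 0, 0]],
    [[0.15, 0, 0], [0, 0, 0]],
    [[0.07, 0, 0], [0, 0, 0]],
    [[0, 0, 0], [0, 0, 0]]
  ]
}}

```text
clock: 4.65
ee_pos: [0.5071, -0.1672, 0.0942]
eef_rot: [1.424, 1.031, -1.449]
force: [-0.7, -0.1, -0.1]
grip_width: 0.0002
```

Emit:
{"fn": "arm_command", "kwargs": {
  "motion": [
    [[0.06, 0, 0], [0, 0, 0]],
    [[0.03, 0, 0], [0, 0, 0]]
  ]
}}

```text
clock: 4.9
ee_pos: [0.5075, -0.1674, 0.089]
eef_rot: [1.424, 1.03, -1.448]
force: [-0.8, 1.9, 0.9]
grip_width: -0.0003
```

Emit:
{"fn": "arm_command", "kwargs": {
  "motion": [
    [[0.04, 0, 0], [0, 0, 0]],
    [[0.0, 0, 0], [0, 0, 0]]
  ]
}}

```text
clock: 5.15
ee_pos: [0.5077, -0.1674, 0.0874]
eef_rot: [1.424, 1.031, -1.448]
force: [-2.0, 0.7, 3.6]
grip_width: 0.0002
```

Emit:
{"fn": "arm_command", "kwargs": {
  "motion": [
    [[0.03, 0, 0], [0, 0, 0]],
    [[0.01, 0.043, -0.031], [0.064, 0, 0]],
    [[0.01, 0.043, -0.031], [0.064, 0, 0]],
    [[0.01, 0.043, -0.031], [0.064, 0, 0]]
  ]
}}

```text
clock: 5.65
ee_pos: [0.519, -0.1655, 0.0864]
eef_rot: [1.644, 0.827, -1.658]
force: [-0.7, 2.1, 5.5]
grip_width: -0.0002
```

```bash
cat >> h.py <<'E'
def st():
    to([.5,-.311,.11]); p=r.read_state()['ee_pos'][:2]-C; print('R',np.hypot(*p),'phi',np.arctan2(p[1],p[0]))
E
python3 -c "
from h import *
st()"
```

```text
t 5.65 p [ 0.519  -0.1655  0.0864] F [-0.66  2.09  5.49] q [-0.4   0.05  2.02 -0.02  1.07  0.24] w -0.00023789289723602288
R [[-0.0, 0.809, -0.588], [-0.017, -0.588, -0.809], [-1.0, 0.01, 0.014]] shares [-0.352  1.173  2.153]
R 0.031784226121002776 phi 1.5553279204456076
```

Emit:
{"fn": "arm_command", "kwargs": {
  "motion": [
    [[0.01, 0.043, -0.031], [0.064, 0, 0]],
    [[0.008, 0.043, -0.031], [0.064, 0, 0]],
    [[0.008, 0.043, -0.031], [0.064, 0, 0]]
  ]
}}

```text
clock: 6.02
ee_pos: [0.5317, -0.168, 0.0876]
eef_rot: [1.853, 0.583, -1.852]
force: [-0.8, -0.2, 3.3]
grip_width: 0.0002
```

```bash
python3 -c "
from h import *
st()
snap('side','s2.png')
im=cv2.imread('pics/s2.png');cv2.imwrite('pics/s2c.png',cv2.resize(im[180:385,130:360],None,fx=2.8,fy=2.8,interpolation=cv2.INTER_CUBIC))"
```

```text
t 6.025 p [ 0.5317 -0.168   0.0876] F [-0.8  -0.18  3.33] q [-0.39  0.07  1.99 -0.02  1.07  0.55] w 0.0001613115452477558
R [[0.007, 0.59, -0.808], [-0.021, -0.807, -0.59], [-1.0, 0.021, 0.006]] shares [-0.328  1.621  1.835]
R 0.0321737934000363 phi 1.1481355289660664
```

View pics/s2c.png

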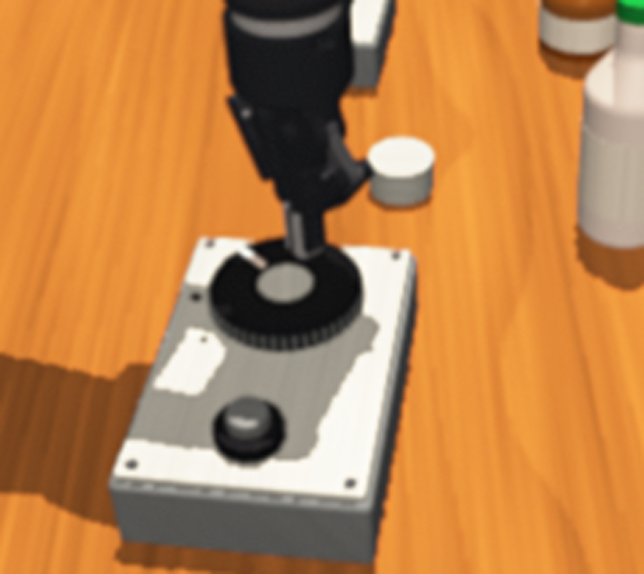

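The pointer has swung from (232,275) to (253,255) in the crop, about one notch. I'll lift straight off and check from above.

Emit:
{"fn": "arm_command", "kwargs": {
  "motion": [
    [[-0.15, 0, 0], [0, 0, 0]],
    [[-0.4, 0, 0], [0, 0, 0]],
    [[-0.4, 0, 0], [0, 0, 0]],
    [[0, 0.8, 0.9], [0, 0, 0]],
    [[0, 0.8, 0.9], [0, 0, 0]],
    [[0, 0, 0], [0, 0, 0]]
  ]
}}

```text
clock: 6.82
ee_pos: [0.504, -0.2929, 0.1487]
eef_rot: [1.846, 0.589, -1.844]
force: [0.4, -0.1, -0.4]
grip_width: -0.0
```

```bash
python3 -c "
from h import *
st()
s=snap('top','t3.png');snap('side','s3.png')
a=cv2.imread('pics/t3.png')[215:320,325:455];b=cv2.imread('pics/s3.png')[250:370,160:290]
a=cv2.resize(a,(390,330),interpolation=2);b=cv2.resize(b,(390,330),interpolation=2);cv2.imwrite('pics/c3.png',np.hstack([a,b]))"
```

```text
t 6.825 p [ 0.504  -0.2929  0.1487] F [ 0.36 -0.13 -0.36] q [-0.61  0.05  1.9  -0.01  1.17  0.32] w -1.8913548224995322e-06
R [[0.008, 0.598, -0.802], [-0.022, -0.801, -0.598], [-1.0, 0.023, 0.007]] shares [0.651 0.187 0.23 ]
R 0.09668489902662589 phi -1.7210230019588402
```

View pics/c3.png

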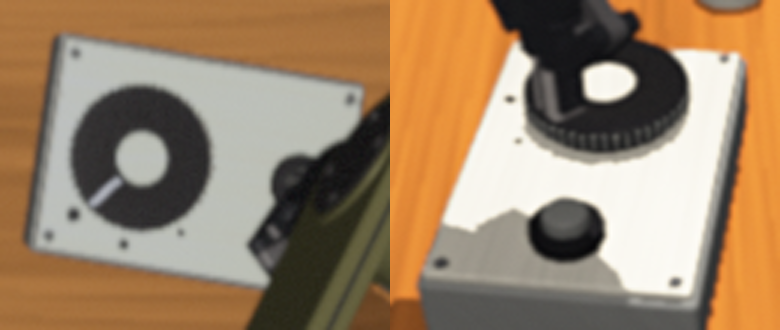

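The left half of the picture shows the pointer at (100,198), aimed at the largest dot (73,214), so the dial has clicked into its next notch. Next is the set button.

Emit:
{"fn": "arm_command", "kwargs": {
  "motion": [
    [[0.2, 0.19, 0.23], [0, 0, 0]],
    [[0.3, 0, 0], [0, 0, 0]],
    [[0.25, 0, 0], [0, 0, 0]],
    [[0, 0, 0], [0, 0, 0]]
  ]
}}

```text
clock: 7.42
ee_pos: [0.4998, -0.305, 0.0976]
eef_rot: [1.84, 0.602, -1.844]
force: [0.6, -0.2, -0.3]
grip_width: -0.0001
```

```bash
python3 -c "
from h import *
to([.5,-.311,.094])"
```

```text
t 7.425 p [ 0.4998 -0.305   0.0976] F [ 0.65 -0.16 -0.34] q [-0.63  0.11  1.92 -0.01  1.09  0.29] w -0.0001387084533809141
R [[0.004, 0.604, -0.797], [-0.017, -0.797, -0.604], [-1.0, 0.016, 0.007]] shares [0.062 0.08  0.058]
```

Emit:
{"fn": "arm_command", "kwargs": {
  "motion": [
    [[0.02, 0.08, 0.06], [0, 0, 0]],
    [[0.05, 0, 0], [0, 0, 0]],
    [[0.05, 0, 0], [0, 0, 0]],
    [[0.04, 0, 0], [0, 0, 0]]
  ]
}}

```text
clock: 7.92
ee_pos: [0.5008, -0.3114, 0.089]
eef_rot: [1.84, 0.602, -1.842]
force: [-2.2, 2.1, 3.9]
grip_width: -0.0
```

Emit:
{"fn": "arm_command", "kwargs": {
  "motion": [
    [[0.05, 0, 0], [0, 0, 0]],
    [[0.04, 0, 0], [0, 0, 0]],
    [[0.03, 0, 0], [0, 0, 0]]
  ]
}}

```text
clock: 8.3
ee_pos: [0.501, -0.3115, 0.0859]
eef_rot: [1.839, 0.604, -1.844]
force: [-6.9, 4.7, 12.5]
grip_width: -0.0002
```

Emit:
{"fn": "arm_command", "kwargs": {
  "motion": [
    [[0.05, 0, 0], [0, 0, 0]],
    [[0.03, 0, 0], [0, 0, 0]]
  ]
}}

```text
clock: 8.55
ee_pos: [0.501, -0.3115, 0.086]
eef_rot: [1.838, 0.606, -1.846]
force: [-6.0, 3.9, 10.2]
grip_width: 0.0002
```

```bash
python3 -c "
from h import *
st()
snap('side','s4.png')
b=cv2.imread('pics/s4.png')[250:370,160:290]
cv2.imwrite('pics/c4.png',cv2.resize(b,(585,540),interpolation=2))"
```

```text
t 8.55 p [ 0.501  -0.3115  0.086 ] F [-5.98  3.91 10.18] q [-0.64  0.14  1.92 -0.01  1.07  0.28] w 0.0002425710069420475
R [[0.001, 0.606, -0.796], [-0.016, -0.796, -0.606], [-1.0, 0.014, 0.009]] shares [-0.4   -0.011  0.011]
R 0.11554377459498436 phi -1.7229677265201793
```

View pics/c4.png

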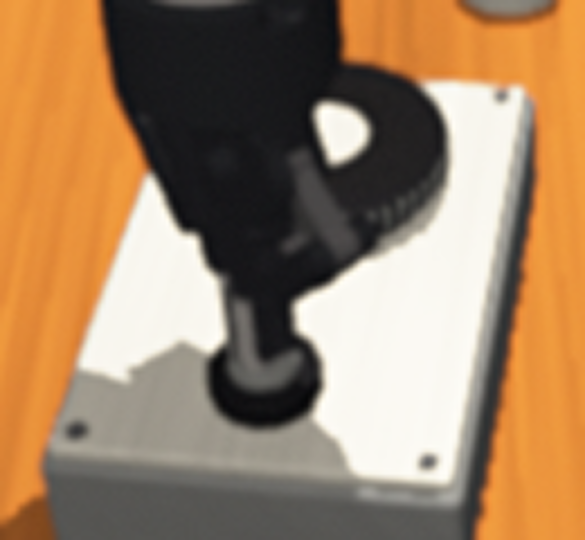

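The fingertip sits on the button at (265,370), and the button is flush in its housing. The height stays at 0.086 with about 10–12 N, so it is on its stop. I'll retreat straight up and then away to the -y side.

Emit:
{"fn": "arm_command", "kwargs": {
  "motion": [
    [[-0.3, 0, 0], [0, 0, 0]],
    [[-0.7, 0, 0], [0, 0, 0]],
    [[-0.7, 0, 0], [0, 0, 0]],
    [[-0.7, 0.6, 0.4], [0, 0, 0]],
    [[0, 0.7, 0.5], [0, 0, 0]],
    [[0, 0.7, 0.5], [0, 0, 0]],
    [[0, 0, 0], [0, 0, 0]],
    [[0, 0, 0], [0, 0, 0]]
  ]
}}

```text
clock: 9.6
ee_pos: [0.5087, -0.4604, 0.2424]
eef_rot: [1.839, 0.596, -1.835]
force: [0.6, -0.3, -0.2]
grip_width: 0.0001
```

```bash
python3 -c "
from h import *
st()
s=snap('top','t5.png');snap('side','s5.png')
a=cv2.imread('pics/t5.png');b=cv2.imread('pics/s5.png')[250:370,160:290]
a=cv2.resize(a,(440,330),interpolation=3);b=cv2.resize(b,(358,330),interpolation=2);cv2.imwrite('pics/c5.png',np.hstack([a,b]))"
```

```text
t 9.6 p [ 0.5087 -0.4604  0.2424] F [ 0.58 -0.33 -0.21] q [-0.81  0.19  1.58 -0.01  1.35  0.11] w 0.00012035902688178674
R [[0.01, 0.607, -0.795], [-0.024, -0.794, -0.607], [-1.0, 0.026, 0.007]] shares [ 2.144 -2.122 -1.411]
R 0.2632421744188686 phi -1.6080856307292957
```

View pics/c5.png

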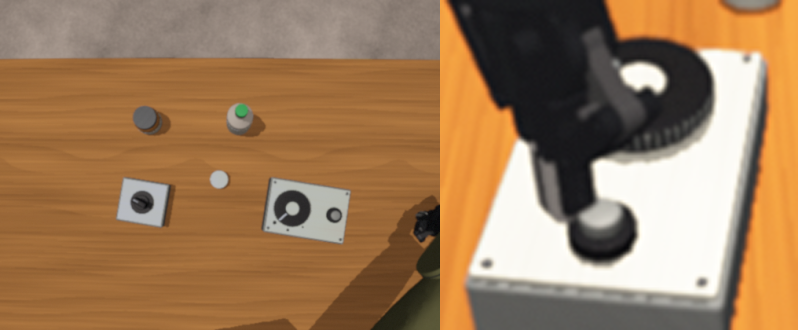

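The dial pointer is still at the largest dot, the button is up again (at (600,215) in the right half), the bystanders haven't moved and the arm is clear. I'll hand the job in.

```bash
python3 -c "
from h import *
print(job.close_job())"
```

```text
the job is handed in; nothing more can be done
None
```

The job is done and handed in at about 9.6 s. Handing in reports no verdict, so this rests on my own checks.

- **Dial:** I dragged it clockwise with the shut fingertip pressed on its top face at 3–5.5 N. The fingertip went round about 0.77 rad at a 32 mm radius. The dial went from the middle dot to the largest one, and the last top picture still shows the pointer there.
- **Set button:** I pressed it to its stop: about 6 mm of travel, after which the height held at 10–12 N. The last side picture shows it up again.
- **Surroundings:** The dimmer knob and groceries look unmoved in the last top picture, judged by eye and not measured. The arm finished clear, with about zero force on the tool.

No check failed or disagreed. The side force while pressing the button reached about 8 N, which is not a concern.

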